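Lap a block repair and inspect it with the loupe

ROBOT

A 6-joint arm with a two-finger parallel gripper is mounted at the origin on the work surface. World frame = base frame: x ahead of the robot, y to its left, z up, the work surface at z = 0. Lengths are in mm, angles in rad, forces in N, time in s.
With the tool pointing down it reaches from about 400 to 925 mm from the base axis. Payload 12.5 kg.
Tool frame: the origin (TCP) lies midway between the tips of the shut fingers; the grasp point (between the pads) lies 19 mm behind it (env.tcp_to_grasp is the distance from the TCP to the grasp point, in mm); z points along the fingers, y is the line along which they close (so a half turn about z gives the same grasp; the last joint's range is limited). The gripper opens to 95 mm and grips with 3 to 60 N. Pads are 20 mm wide; open, the fingers measure 119 mm over their backs; the gripper's body (75 mm by 180 mm) begins 59 mm behind the grasp point.
Start: joints at [0.995, 0.491, 1.559, -0, 1.092, -0.106], TCP at [282.93, 557.313, 214.661] pointing down, gripper open.
Joint ranges: [-3.1, 3.1], [-0.84, 2.19], [0.05, 2.79], [-1.13, 4.28], [0.06, 2.93], [-2.69, 2.69]. Speed limits (rad/s): [2.22, 2.22, 2.79, 3.14, 3.14, 3.14].

INTERFACE

Orientations are given as [roll, pitch, yaw] about the fixed x, y, z axes, in that order (R = Rz(yaw) Ry(pitch) Rx(roll)).
In Python, from cell import env gives the robot as it stands. The module is installed in compiled form; this text tells all that it offers.
- The arm moves only by the tool step_arm, never from a script. Its argument "plan" is a list that holds one entry, the list of rows, each a list of 5 numbers: the shift along the tool's x, y, z in mm, then the turn about the tool's z in degrees, then the opening, from -1 (shut) to 1 (fully open). A call has 1 to 8 rows; each row is the pose to reach, as a shift and turn from the pose commanded when the call began, along the tool's axes at that moment; what a row does not reach only later rows make up. A row lasts 1/12 s, in which the tool goes at most 41.7 mm and 7.16 degrees, less where a joint would pass 70% of its speed; a pose out of reach is approached as far as the arm can. A call with a gripper value outside its range is refused whole. The fingers move at their own pace and stop on an object; the grip force is fixed at half the most. Time passes only in rows, so rows that repeat a pose let the fingers close. It gives the time, the measured TCP pose, the force, the opening and the grip force at its end, in the units of the state.
- env.state(): the state, without advancing time (a new reading comes with each control period).
- env.read_camera(name): name is "side" or "top" or "wrist"; returns the picture (384x512x3 uint8, blue, green, red); there is no depth.
- env.get_calibration(name): a dict with "K" (3x3 intrinsics, pixels), "extrinsics" (4x4, takes a point from world to camera coordinates). Camera axes: x right, y up, looking along -z (the intrinsics and any distortion apply to the point x, -y, -z); pixel columns grow to the right and rows downward; lengths in mm; the calibration is good to about 2 mm. A picture is of the moment at which its call begins: read the wrist's pose just before it. get_calibration takes no time and is no camera call; for the wrist camera it gives the pose at the moment of the call.
- env.job_done(): hands the job in; it is judged then, once.
The state is a dict: "t": time; "joints": joint angles; "qvel": joint speeds; "tau": joint torques, N m; "eef_pos": TCP position; "tcp_rot": TCP orientation; "ft_force": force on the tool from outside, world axes, zero at the start; "moment": the same for the moment, N m; "opening": opening from 0.0 (shut) to 1.0 (fully open); "grip_force": force on a finger pad.
Only numpy, scipy, OpenCV 4.12 (cv2) and the standard library are available. Lean on these libraries where they do the work, as an engineer would, in place of code of your own. Each camera call takes 0.05 s, during which the arm holds its last target. There are 200 camera calls.

TASK

Dress the repair on the printing block: set the lapping block lengthwise on it at the open end and push it along the middle to the stop end, level and with steady light pressure so that its sprung sole stays partly pressed in, then stand it back on the bench on its sole. Then take the loupe by its handle and hold it level over the repair plug, the plug centred under the lens and the lens at the height of the focus gauge's pointer; finish holding it there, still and free of everything but the gripper. Never touch the block with the loupe, and leave the gauge and the other things as they are.

Things in the scene. Friction and masses are not known exactly. Their poses are not given: they have to be found in the camera images.
- block: Fixed wooden printing block, 100 mm (x) by 220 mm (y), on a plywood bench hook. Its upper face lies flat, 40 mm above the bench. Origin at bench height under the middle of that face; z up, y along its length. The bench hook's stop, a 22 mm thick batten across the +y end, reaches 28 mm above the bench, so 12 mm lower than the block; the -y end is open.
- plug_face (a point): Centre of the round dark wooden repair plug, 16 mm across, flush in the block's upper face, somewhere within 50 mm (along the length) and 12 mm (across) of its middle. Nothing of it sticks out.
- gauge_mark (a point): Tip of the pointer (4 mm thick, 10 mm wide, half-way through its thickness) on the collar of the focus gauge. The gauge is a fixed steel post, 10 mm thick and 215 mm tall on a 64 mm round foot, beyond the block; the pointer sticks out level from the post, 41 mm from its axis, towards the block. The collar is clamped at another height each time, 100 to 160 mm above the bench; the height of this point is the focal height for the middle of the lens.
- lap_grip (a point): Handle of the wooden lapping block (loose, about 220 g), this point in the middle of the handle, 48 mm above the sole's underside. Handle: upright ridge 58 mm long (x) by 24 mm wide (y), flat sides, its top 18 mm above this point and its foot 20 mm below it. Under it a 70 mm (x) by 50 mm (y) wooden body, then a gap of 8 mm and a metal sole plate of 70 x 50 x 8 mm. z up as it stands on its sole; which end is which does not matter.
- sole (a joint): How far the lapping block's sole plate is pushed up into it, m: 0 is out (as it stands), 0.008 is fully in. Springs hold it out: it starts to move at about 4 N on the sole and is fully in at 12 N (1 N per mm).
- loupe_grip (a point): Wooden handle of the loupe (loose, about 120 g), this point near its centre of mass, 13 mm above the handle's underside. Handle: flat-sided, 90 mm long (x, from 55 mm behind to 35 mm ahead of this point), 20 mm wide (y), 26 mm tall. x points to the lens, z up. It lies flat on the bench.
- loupe_lens (a point): Centre of the loupe's round glass lens, 80 mm ahead (+x) of the handle point and at its height; steel rim 64 mm across and 12 mm thick; z is the lens's axis.
- lap: The same lapping block: origin at the middle of the sole's underside when the sole is out.
- loupe: The same loupe: origin on its underside, 5 mm behind the handle point.
- gauge: The foot of the focus gauge: origin at bench height on the post's axis.
Not all that is in view belongs to the job. Of the things shaped like the lap, the wooden one is meant.

How it is judged (in metres and radians):
On the way, in this order (a step that is already met when the one before it is completed fails the run):
1. the lapping block is pressed on the block near the open end (y of lap_grip in the frame of block between -0.1 and -0.04 m and x of lap_grip in the frame of block between -0.025 and 0.025 m and contact force between lap and block between 4.5 and 20 N and angle between lap_grip's own z axis and vertical below 0.15 rad), for 0.1 s.
2. it is still pressed on, level, just before the middle (y of lap_grip in the frame of block between -0.033 and -0.007 m and x of lap_grip in the frame of block between -0.025 and 0.025 m and contact force between lap and block between 4.5 and 20 N and angle between lap_grip's own z axis and vertical below 0.15 rad), for 0.05 s.
3. it is still pressed on, level, just after the middle (y of lap_grip in the frame of block between 0.007 and 0.033 m and x of lap_grip in the frame of block between -0.025 and 0.025 m and contact force between lap and block between 4.5 and 20 N and angle between lap_grip's own z axis and vertical below 0.15 rad), for 0.05 s.
4. it is still pressed on, level, near the stop end (y of lap_grip in the frame of block between 0.04 and 0.1 m and x of lap_grip in the frame of block between -0.025 and 0.025 m and contact force between lap and block between 4.5 and 20 N and angle between lap_grip's own z axis and vertical below 0.15 rad), for 0.05 s.
5. the lapping block stands on the bench on its sole, let go (height (world z) of lap below 0.008 m and angle between lap_grip's own z axis and vertical below 0.1 rad and contact force between lap and the fingers below 0.1 N and contact force between lap and block below 0.1 N), for 0.2 s.
At the end, for the whole second after the job is handed in: Loupe held in the fingers only, still (under 3 cm/s), lens within 14 mm sideways of the plug's centre, 8 mm of the pointer's height and 8 degrees of level; the lapping block stands on its sole on the bench, let go; the gauge's pointer is within 6 mm of its start (all of step 5 and horizontal distance between loupe_lens and plug_face below 0.014 m and z of loupe_lens in the frame of gauge_mark between -0.008 and 0.008 m and angle between loupe_lens's own z axis and vertical below 0.14 rad and contact force between loupe and the fingers above 1 N and contact force between loupe and block below 0.1 N and contact force between loupe and gauge below 0.1 N and contact force between loupe and lap below 0.1 N and linear speed of loupe below 0.03 m/s and distance of gauge_mark from where it was at the start of the episode below 0.006 m); the arm keeps its last pose, push and grip.
It fails at once if the lapping block is pressed on the printing block with more than 25 N (contact force between lap and block above 25 N).
It fails at once if the loupe touches the printing block (contact force between loupe and block above 0.5 N).
It fails at once if the gauge's pointer is shifted by over 10 mm (distance of gauge_mark from where it was at the start of the episode above 0.01 m).
It fails at once if a bystander is shifted by over 30 mm (distance of any of glue, tin, tape, offcut, pencil, chisel, square from where it was at the start of the episode above 0.03 m).
It also fails if it takes over 64 s, if anything falls off the work surface, if the arm or the gripper's body presses on something with over 40 N, if the wrist force passes 120 N, or if a joint passes its speed limit or range.

## Working session

There is one attempt and no reset: what is moved stays moved. The work goes in short steps, Python scripts to look and compute and a tool call to move; the robot and the scene stay as the last step left them, time stands still between calls to the robot, and variables do not carry over. Pictures are saved under pics/ and viewed, at most 10 in all, crops included, and the job is handed in when it is done.

Besides the shell and the picture viewer there is one more tool, called after "Request:" by a JSON object that holds its "fn" and its "kwargs", one argument or row to a line. step_arm: Moves the arm, as the interface text tells. Its arguments: {"type":"object","properties":{"plan":{"type":"array"}},"required":["plan"]}

```bash
mkdir -p pics; cat > h.py <<'E'
import numpy as np, cv2
from cell import env
def cal(n):
    c=env.get_calibration(n); return np.array(c["K"]),np.array(c["extrinsics"]),c
def ray(c,u,v):
    K,E=c[0],c[1]
    d=np.linalg.inv(K)@[u,v,1]; d=np.array([d[0],-d[1],-d[2]])
    R=E[:3,:3]; o=-R.T@E[:3,3]; d=R.T@d; return o,d/np.linalg.norm(d)
def onz(c,u,v,z):
    o,d=ray(c,u,v); return o+d*(z-o[2])/d[2]
def tri(rs):
    A=sum(np.eye(3)-np.outer(d,d) for o,d in rs); b=sum((np.eye(3)-np.outer(d,d))@o for o,d in rs)
    p=np.linalg.solve(A,b); return p,[np.linalg.norm(np.cross(p-o,d)) for o,d in rs]
def proj(c,p):
    q=c[1]@np.append(p,1); q=np.array([q[0],-q[1],-q[2]]); q=c[0]@q; return q[:2]/q[2]
E
python3 - <<'E'
from h import *
s=env.state(); print(s)
ims=[]
for n in ["top","side","wrist"]:
    c=cal(n); print(n,c[0].round(1).tolist(),c[1].round(3).tolist(),[k for k in c[2]])
    im=env.read_camera(n); cv2.imwrite(f"pics/{n}0.png",im); ims.append(im)
    cv2.imwrite(f"pics/{n}0b.png",cv2.resize(im,(800,600),interpolation=cv2.INTER_CUBIC))
E
```

```text
{'t': 0.0, 'joints': array([ 9.95375646e-01,  4.91591488e-01,  1.55947008e+00,  8.29163955e-06,
        1.09169902e+00, -1.05629256e-01]), 'qvel': array([-5.50249742e-04,  4.18883616e-04, -2.91494628e-04,  1.21361157e-03,
        7.74086400e-04,  7.33574699e-05]), 'tau': array([ 1.66871414e-03, -6.12638140e+01, -2.58187670e+01,  6.93396851e-02,
        4.81169473e-02, -1.24829376e-04]), 'eef_pos': array([282.79334298, 557.07844371, 214.03480886]), 'tcp_rot': array([-3.14043199e+00, -1.30452357e-04,  2.67179733e+00]), 'ft_force': array([ 0.39348893, -0.51145121, -0.00348954]), 'moment': array([-0.00030855, -0.0145189 ,  0.01690459]), 'grip_force': 0.0, 'opening': 1.0033128865262328}
top [[349.1, 0.0, 256.0], [0.0, 349.1, 193.7], [0.0, 0.0, 1.0]] [[-0.01, -1.0, 0.013, 66.187], [0.989, -0.008, 0.148, -565.872], [-0.148, 0.014, 0.989, -1073.814], [0.0, 0.0, 0.0, 1.0]] ['K', 'extrinsics']
side [[377.2, 0.0, 262.8], [0.0, 377.2, 191.6], [0.0, 0.0, 1.0]] [[0.865, -0.501, -0.011, -459.662], [0.346, 0.58, 0.738, -288.135], [-0.363, -0.642, 0.675, -753.399], [0.0, 0.0, 0.0, 1.0]] ['K', 'extrinsics']
wrist [[324.6, 0.0, 253.0], [0.0, 324.6, 192.3], [0.0, 0.0, 1.0]] [[0.452, 0.892, -0.001, -623.755], [-0.867, 0.439, -0.237, 27.361], [-0.211, 0.108, 0.971, -389.776], [0.0, 0.0, 0.0, 1.0]] ['K', 'extrinsics']
```

View pics/top0b.png

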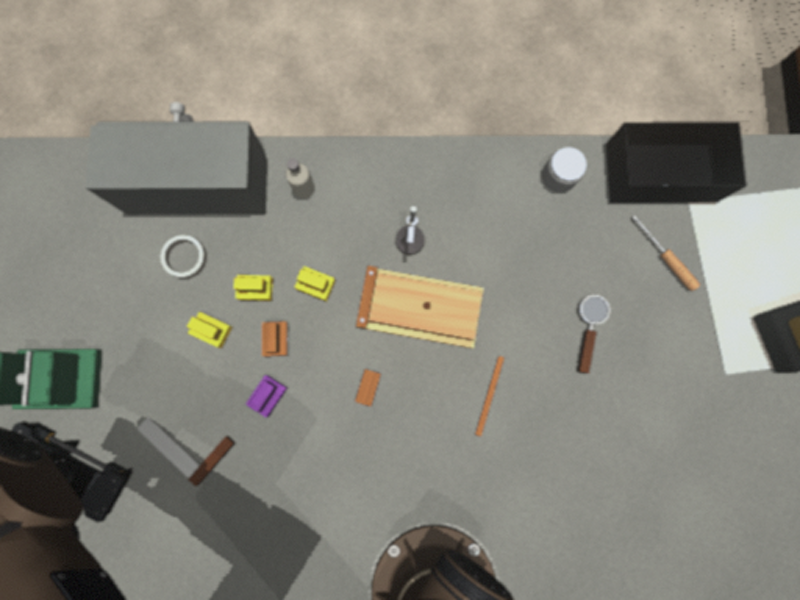

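View pics/side0b.png

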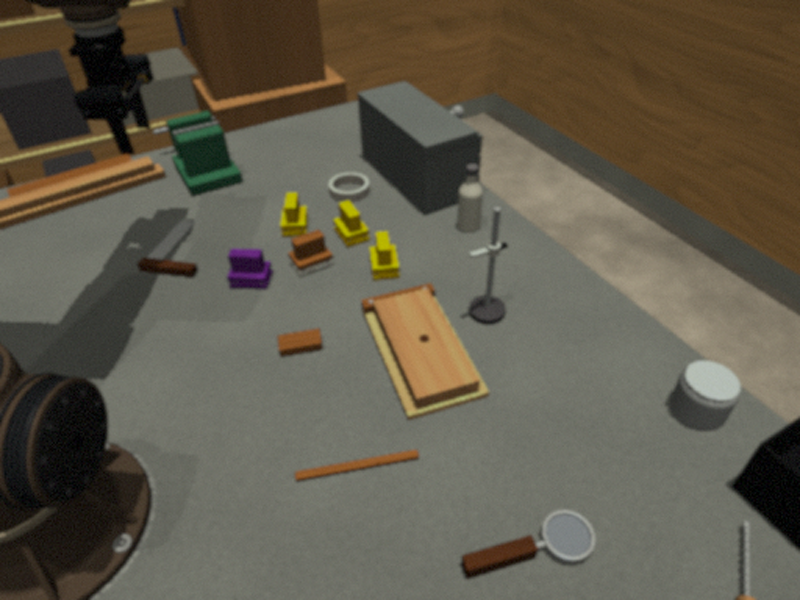

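The top view shows the wooden lap at about (275,338), surrounded by coloured look-alikes. The block is at (425,307) with its stop at the left end (+y) and the plug at (427,305). The gauge is at (411,235) and the loupe's handle is at (587,352) with its lens at (594,310). The side view shows the same things. Next I'll work out rough positions.

```bash
python3 - <<'E'
from h import *
t=cal("top"); s=cal("side"); f=1.5625
for n,u,v,z in [("lap top",275,336,66),("blk tl",377,272,40),("blk tr",483,289,40),("blk br",474,346,40),("blk bl",369,327,40),("plug",427,305,40),("gauge foot",411,241,0),("ptr",405,260,130),("loupe lens",594,310,13),("handle end",584,370,26),("handle front",590,333,26)]:
    print(n,onz(t,u/f,v/f,z).round(0))
for n,a,b in [("plug",(427,305),(424,338)),("lens",(594,310),(568,536)),("ptr",(405,260),(473,253)),("laptop",(272,336),(309,243))]:
    p,e=tri([ray(t,a[0]/f,a[1]/f),ray(s,b[0]/f,b[1]/f)]); print(n,p.round(1),np.round(e,1))
st=env.state(); w=cal("wrist"); R=w[1][:3,:3]; print("wristcam pos",(-R.T@w[1][:3,3]).round(1), "axis",(-R[2]).round(3))
T=env.state()["tcp_rot"]; print(np.degrees(T))
# composite crops
def crop(im,u0,v0,w_,h_,k):
    return cv2.resize(im[v0:v0+h_,u0:u0+w_],None,fx=k,fy=k,interpolation=cv2.INTER_CUBIC)
a=cv2.imread("pics/top0.png"); b=cv2.imread("pics/side0.png")
out=np.zeros((600,800,3),np.uint8)
out[:300,:400]=crop(a,235,125,80,60,5); out[:300,400:]=crop(a,150,190,80,60,5)
out[300:,:400]=crop(b,285,125,80,60,5); out[300:,400:]=crop(b,160,130,80,60,5)
cv2.imwrite("pics/c1.png",out)
E
```

```text
lap top [498. 309.  66.]
blk tl [631. 108.  40.]
blk tr [ 594. -110.   40.]
blk br [477. -88.  40.]
blk bl [517. 125.  40.]
plug [561.   6.  40.]
gauge foot [707.  36.   0.]
ptr [635.  52. 130.]
loupe lens [ 552. -347.   13.]
handle end [ 426. -314.   26.]
handle front [ 502. -331.   26.]
plug [560.7   6.4  40.1] [0.6 0.6]
lens [ 552.4 -347.8   11.9] [0.4 0.4]
ptr [649.3  44.  144.7] [19.1 19.1]
laptop [498.1 319.4  49.8] [1.4 1.4]
wristcam pos [223.4 586.6 384.4] axis [ 0.211 -0.108 -0.971]
[-1.79954884e+02 -6.36583751e-03  1.53079303e+02]
```

View pics/c1.png

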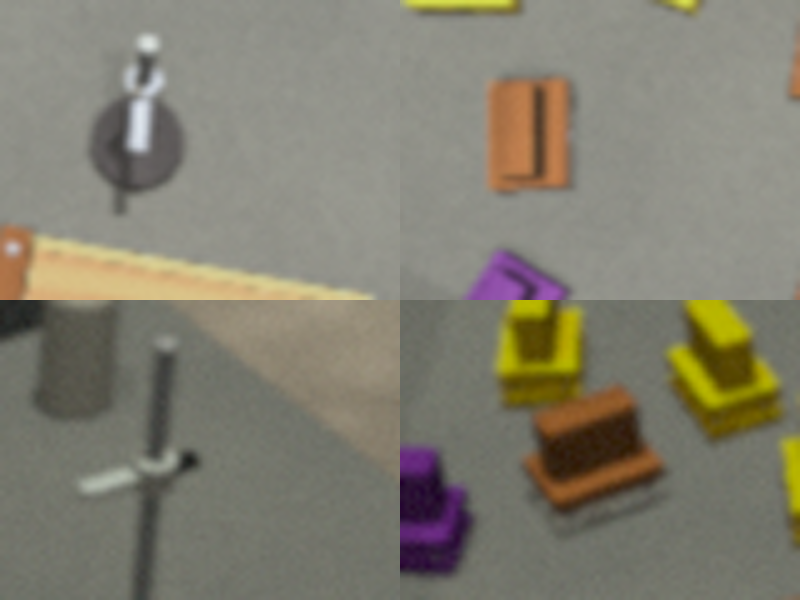

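Side crop: the pointer tip is at about (301,163) in the full image, and in the top crop it is at about (262,155). In the lap crops, the handle's long axis runs along world x. I'll move the wrist camera between the lap and the block.

```bash
cat >> h.py <<'E'
def go(x,y,z,yaw):
    s=env.state(); p=s["eef_pos"]; c=s["tcp_rot"][2]; d=np.array([x,y,z])-p
    tx=np.array([np.cos(c),np.sin(c)]); ty=np.array([np.sin(c),-np.cos(c)])
    t=-(yaw-np.degrees(c)+180)%360-180 if 0 else -((yaw-np.degrees(c)+180)%360-180)
    return [round(float(v),1) for v in (d[:2]@tx,d[:2]@ty,-d[2],t)]
E
python3 - <<'E'
from h import *
t=cal("top"); s=cal("side")
p,e=tri([ray(t,262.4,155.2),ray(s,301.4,162.6)]); print("ptr",p,e)
print(go(520,180,250,90))
E
```

```text
ptr [666.87832356  42.61310261 141.15520685] [np.float64(0.5011616004719466), np.float64(0.5011616004718354)]
[-382.2, -228.9, -35.8, 63.1]
```

Request:
{"fn": "step_arm", "kwargs": {
  "plan": [
    [[-382,-229,-36,63,1],[-382,-229,-36,63,1],[-382,-229,-36,63,1],[-382,-229,-36,63,1],[-382,-229,-36,63,1],[-382,-229,-36,63,1],[-382,-229,-36,63,1],[-382,-229,-36,63,1]]
  ]
}}

```text
t: 0.82
eef_pos: [460.3, 274.1, 241.7]
tcp_rot: [-3.142, -0.0, 1.666]
ft_force: [0.2, 1.3, -0.4]
opening: 1.002
grip_force: 0.0
```

```bash
python3 - <<'E'
from h import *
import pickle
env.read_camera("top")
c=cal("wrist"); im=env.read_camera("wrist"); cv2.imwrite("pics/w1.png",im); pickle.dump(c,open("w1.pkl","wb"))
print(env.state()["eef_pos"],np.abs(env.state()["qvel"]).max(),go(540,120,250,90))
E
```

```text
[462.36384108 271.92604356 241.86523754] 0.08964597315293575 [-158.3, 63.5, -8.1, 5.2]
```

Request:
{"fn": "step_arm", "kwargs": {
  "plan": [
    [[-158,64,-8,5,1],[-158,64,-8,5,1],[-158,64,-8,5,1],[-158,64,-8,5,1],[-158,64,-8,5,1],[-158,64,-8,5,1],[-158,64,-8,5,1]]
  ]
}}

```text
t: 1.5
eef_pos: [538.9, 125.7, 249.2]
tcp_rot: [-3.141, -0.0, 1.584]
ft_force: [0.3, 1.1, 0.7]
opening: 1.0
grip_force: 0.0
```

```bash
python3 - <<'E'
from h import *
import pickle
c=cal("wrist"); im=env.read_camera("wrist"); cv2.imwrite("pics/w2.png",im); pickle.dump(c,open("w2.pkl","wb"))
print(env.state()["eef_pos"],np.abs(env.state()["qvel"]).max())
a=cv2.imread("pics/w1.png")
out=np.zeros((600,800,3),np.uint8)
out[:300,:400]=cv2.resize(a,(400,300)); out[:300,400:]=cv2.resize(im,(400,300))
w1=pickle.load(open("w1.pkl","rb")); t=c
def cr(im,c,p,k):
    u,v=proj(c,p); w=int(200/k)*1; h=int(150/k)
    u0=int(np.clip(u-w,0,512-2*w)); v0=int(np.clip(v-h,0,384-2*h)); print(u0,v0,k); return cv2.resize(im[v0:v0+2*h,u0:u0+2*w],(400,300),interpolation=cv2.INTER_CUBIC)
out[300:,:400]=cr(a,w1,[498,312,50],4); out[300:,400:]=cr(im,c,[498,312,50],4)
cv2.imwrite("pics/c2.png",out)
E
```

```text
[538.65687003 126.26641058 249.26834649] 0.017263656678839126
237 99 4
166 0 4
```

View pics/c2.png

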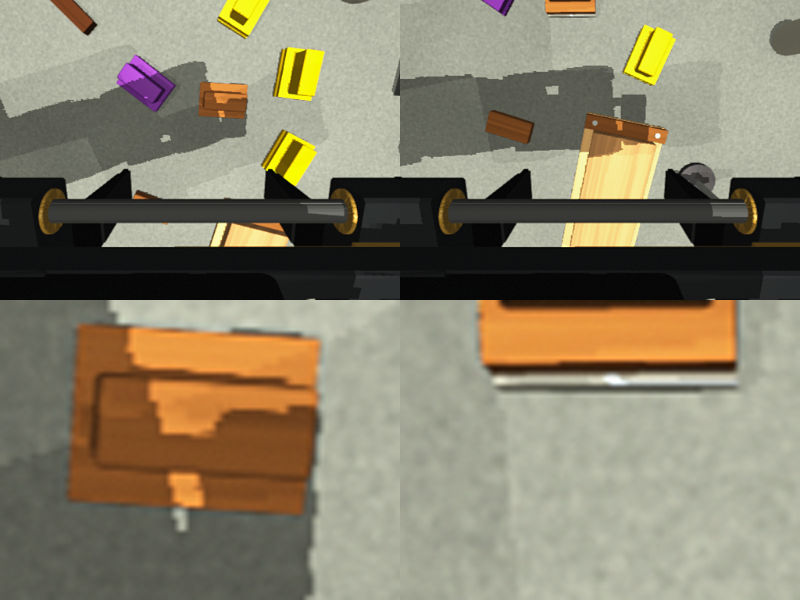

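In the w1 crop the lap's body top has corners at (256.5,105), (317,108.5), (313,152) and (254,149), and its handle top is centred at about (288,131). w2 shows the stop end of the block, the gauge foot and the lap's edge.

```bash
python3 - <<'E'
from h import *
import pickle
w1=pickle.load(open("w1.pkl","rb")); w2=pickle.load(open("w2.pkl","rb")); t=cal("top"); s=cal("side")
C=[onz(w1,*uv,28) for uv in [(256.5,105.25),(317,108.5),(312.75,152.25),(254,149)]]
for q in C: print(q.round(1))
print("body ctr",np.mean(C,0).round(1))
d=(C[1]-C[0])+(C[2]-C[3]); print("xaxis deg",np.degrees(np.arctan2(d[1],d[0])))
H=[onz(w1,237+u/4,99+v/4,66) for u,v in [(97,75),(317,88),(307,180),(95,166)]]
print("handle ctr",np.mean(H,0).round(1))
print(tri([ray(w1,288,131),ray(s,197.2,151.6),ray(t,172.8,216.4)]))
print(tri([ray(w1,288,131),ray(s,197.2,151.6)]))
# block end corners in w2 (half-scale coords)
f=1.28
for u,v in [(592-400,130),(663-400,143)]: print("blk",onz(w2,u*f,v*f,40).round(1))
for u,v in [(588-400,114),(668-400,129)]: print("stop",onz(w2,u*f,v*f,28).round(1))
E
```

```text
[461.6 343.3  28. ]
[531.1 345.5  28. ]
[532.6 295.3  28. ]
[463.  293.4  28. ]
body ctr [497.1 319.4  28. ]
xaxis deg 1.7007072582132905
handle ctr [496.5 319.3  66. ]
(array([495.75032607, 319.22684703,  64.5757136 ]), [np.float64(0.8747875275098214), np.float64(0.9970483388953474), np.float64(1.8494892347368557)])
(array([496.71280393, 319.16567054,  64.36910596]), [np.float64(0.06103130854867823), np.float64(0.061031308548676146)])
blk [529.6 129.9  40. ]
blk [638.4 111.4  40. ]
stop [523.  152.7  28. ]
stop [647.6 131.3  28. ]
```

```bash
python3 - <<'E'
from h import *
a=cv2.imread("pics/top0.png"); b=cv2.imread("pics/side0.png")
def crop(im,u0,v0,w_,h_,k): return cv2.resize(im[v0:v0+h_,u0:u0+w_],None,fx=k,fy=k,interpolation=cv2.INTER_CUBIC)
out=np.zeros((600,800,3),np.uint8)
out[:300,:400]=crop(a,225,165,100,75,4); out[:300,400:]=crop(b,225,175,100,75,4)
out[300:,:400]=crop(a,345,180,80,60,5); out[300:,400:]=crop(b,290,320,100,64,4)[:256].repeat(1,0) if 0 else cv2.copyMakeBorder(crop(b,290,309,100,75,4),0,0,0,0,cv2.BORDER_CONSTANT)
cv2.imwrite("pics/c3.png",out)
print(go(496.5,319.3,150,91.7))
E
```

```text
[193.6, -39.3, 99.3, -0.9]
```

View pics/c3.png

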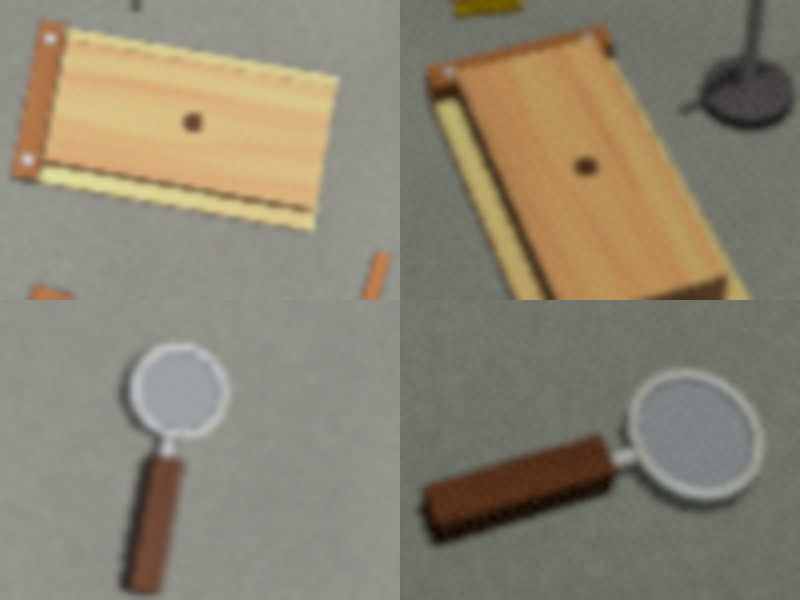

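In c3's top crop the block's upper-face corners are (66,43), (337,88), (312,210) and (44,160), and the plug is at (193,122). In the side crop the plug is at (585,166). The loupe's lens is at (180,390) in the top crop and (696,434) in the side crop, and the handle ends are visible in both.

```bash
python3 - <<'E'
from h import *
t=cal("top"); s=cal("side")
C=[onz(t,225+u/4,165+v/4,40) for u,v in [(66,43),(337,88),(312,210),(44,160)]]
for q in C: print(q.round(1))
e=(C[0]+C[3]-C[1]-C[2])/2; print("ctr(visible)",np.mean(C,0).round(1),"len",np.linalg.norm(e),"yaw",np.degrees(np.arctan2(-e[0],e[1])))
print("plug",tri([ray(t,273.25,195.5),ray(s,271.25,216.5)]))
L,_=tri([ray(t,381,198),ray(s,364,342.5)]);print("lens",L,_)
F,_=tri([ray(t,378.4,211.6),ray(s,341.75,346.5)]);print("front",F,_)
B,_=tri([ray(t,374,238),ray(s,297.75,359)]);print("rear",B,_)
for a in (F,B):
    d=L-a; print(np.degrees(np.arctan2(d[1],d[0])),np.linalg.norm(d[:2]))
E
```

```text
[625.4 107.6  40. ]
[ 587.  -110.1   40. ]
[489.  -87.1  40. ]
[530.7 125.4  40. ]
ctr(visible) [558.1   9.   40. ] len 218.79132168410848 yaw -10.540437421563741
plug (array([560.01425366,   6.37217803,  39.75094446]), [np.float64(0.363704360298704), np.float64(0.36370436029871633)])
lens [ 552.62816291 -348.78481486   15.8869603 ] [np.float64(0.167619249554416), np.float64(0.16761924955436022)]
front [ 507.86928911 -335.32630693   22.49379763] [np.float64(0.4361503067614944), np.float64(0.43615030676148325)]
rear [ 422.82480369 -314.44832793   26.245882  ] [np.float64(0.18454406473595605), np.float64(0.18454406473611168)]
-16.73546273675568 46.738508950968836
-14.816898881770967 134.26803938220658
```

Request:
{"fn": "step_arm", "kwargs": {
  "plan": [
    [[194,-39,99,-1,1],[194,-39,99,-1,1],[194,-39,99,-1,1],[194,-39,99,-1,1],[194,-39,99,-1,1],[194,-39,99,-1,1],[194,-39,99,-1,1]]
  ]
}}

```text
t: 2.13
eef_pos: [495.0, 322.1, 148.8]
tcp_rot: [-3.139, 0.001, 1.608]
ft_force: [0.2, -0.9, 0.0]
opening: 1.001
grip_force: 0.0
```

```bash
python3 - <<'E'
from h import *
print(env.state()["eef_pos"],go(496.5,319.3,33,91.7))
E
```

```text
[494.95065972 322.11487282 148.79503447] [-2.9, 1.4, 115.8, 0.4]
```

Request:
{"fn": "step_arm", "kwargs": {
  "plan": [
    [[-2,1,60,0,1],[-2,1,90,0,1],[-2,1,115,0,1],[-2,1,115,0,1],[-2,1,115,0,1],[-2,1,115,0,1]]
  ]
}}

```text
t: 2.63
eef_pos: [499.6, 317.0, 37.6]
tcp_rot: [3.139, -0.001, 1.602]
ft_force: [0.0, 0.1, 0.6]
opening: 1.0
grip_force: 0.0
```

Request:
{"fn": "step_arm", "kwargs": {
  "plan": [
    [[0,0,0,0,1],[0,0,0,0,1]]
  ]
}}

```text
t: 2.8
eef_pos: [499.6, 317.1, 37.8]
tcp_rot: [3.138, -0.001, 1.602]
ft_force: [-0.6, 0.2, -0.4]
opening: 0.999
grip_force: 0.0
```

Request:
{"fn": "step_arm", "kwargs": {
  "plan": [
    [[2,-3,5,0,1],[2,-3,5,0,1],[2,-3,5,0,1],[2,-3,5,0,-1],[2,-3,5,0,-1],[2,-3,5,0,-1],[2,-3,5,0,-1],[2,-3,5,0,-1]]
  ]
}}

```text
t: 3.47
eef_pos: [495.7, 318.6, 30.5]
tcp_rot: [-3.142, -0.0, 1.602]
ft_force: [-0.1, -0.6, 0.1]
opening: 0.706
grip_force: 0.0
```

Request:
{"fn": "step_arm", "kwargs": {
  "plan": [
    [[0,0,0,0,-1],[0,0,0,0,-1],[0,0,0,0,-1],[0,0,0,0,-1]]
  ]
}}

```text
t: 3.8
eef_pos: [495.8, 318.7, 30.5]
tcp_rot: [3.141, -0.0, 1.602]
ft_force: [2.0, 0.1, -1.0]
opening: 0.609
grip_force: 30.0
```

Request:
{"fn": "step_arm", "kwargs": {
  "plan": [
    [[0,0,-30,0,-1],[0,0,-60,0,-1],[0,0,-85,0,-1],[0,0,-85,0,-1]]
  ]
}}

```text
t: 4.13
eef_pos: [497.1, 319.5, 119.8]
tcp_rot: [3.136, -0.003, 1.602]
ft_force: [1.1, -0.3, -2.1]
opening: 0.608
grip_force: 30.0
```

```bash
python3 - <<'E'
from h import *
s=env.state();print(s["eef_pos"],s["ft_force"],s["opening"],go(545.7,-60,115,170))
E
```

```text
[497.06079749 319.45238827 119.80835303] [ 1.12199128 -0.32267275 -2.07508622] 0.6082117044386796 [-380.8, 36.7, 4.8, -78.2]
```

Request:
{"fn": "step_arm", "kwargs": {
  "plan": [
    [[-381,37,0,-78,-1],[-381,37,0,-78,-1],[-381,37,0,-78,-1],[-381,37,0,-78,-1],[-381,37,0,-78,-1],[-381,37,0,-78,-1],[-381,37,0,-78,-1],[-381,37,0,-78,-1]]
  ]
}}

```text
t: 4.8
eef_pos: [534.4, 14.6, 114.6]
tcp_rot: [-3.141, -0.001, 2.522]
ft_force: [0.7, 1.1, -3.0]
opening: 0.607
grip_force: 30.0
```

```bash
python3 - <<'E'
from h import *
s=env.state();print(s["eef_pos"],s["ft_force"],s["opening"],go(545.7,-60,90,170))
E
```

```text
[534.40482851  14.63206489 114.56714157] [ 0.72732343  1.06698072 -2.95849425] 0.6066723683982912 [-52.6, -54.2, 24.6, -25.5]
```

Request:
{"fn": "step_arm", "kwargs": {
  "plan": [
    [[-45,-45,10,-24,-1],[-45,-45,10,-24,-1],[-45,-45,10,-24,-1],[-45,-45,10,-24,-1],[-45,-45,10,-24,-1],[-45,-45,10,-24,-1]]
  ]
}}

```text
t: 5.3
eef_pos: [544.7, -46.4, 104.7]
tcp_rot: [3.141, -0.001, 2.932]
ft_force: [-0.2, 0.3, -1.8]
opening: 0.608
grip_force: 30.0
```

```bash
python3 - <<'E'
from h import *
s=env.state();print(s["eef_pos"],s["ft_force"],np.abs(s["qvel"]).max(),np.degrees(s["tcp_rot"][2]),go(545.7,-60,78,170))
E
```

```text
[544.6910373  -46.3619159  104.72408848] [-0.21242955  0.3478894  -1.80884021] 0.015125084801443424 168.01944146876107 [-3.8, -13.1, 26.7, -2.0]
```

Request:
{"fn": "step_arm", "kwargs": {
  "plan": [
    [[-4,-13,10,-2,-1],[-4,-13,20,-2,-1],[-4,-13,28,-2,-1],[-4,-13,28,-2,-1],[-4,-13,28,-2,-1]]
  ]
}}

```text
t: 5.72
eef_pos: [546.0, -59.4, 76.9]
tcp_rot: [3.141, -0.001, 2.969]
ft_force: [-0.1, 0.1, -1.3]
opening: 0.608
grip_force: 30.0
```

```bash
python3 - <<'E'
from h import *
s=env.state();print(s["eef_pos"],s["ft_force"],np.abs(s["qvel"]).max(),np.degrees(s["tcp_rot"]))
cv2.imwrite("pics/s2.png",env.read_camera("side")); cv2.imwrite("pics/t2.png",env.read_camera("top"))
a=cv2.imread("pics/t2.png");b=cv2.imread("pics/s2.png")
cv2.imwrite("pics/c4.png",np.hstack([cv2.resize(i[y:y+75,x:x+100],None,fx=4,fy=4,interpolation=cv2.INTER_CUBIC) for i,x,y in((a,235,155),(b,235,175))]))
E
```

```text
[546.044785   -59.40087063  76.90398784] [-0.10315571  0.06858438 -1.34588502] 0.015758603313897897 [ 1.79987195e+02 -8.39831587e-02  1.70106266e+02]
```

View pics/c4.png

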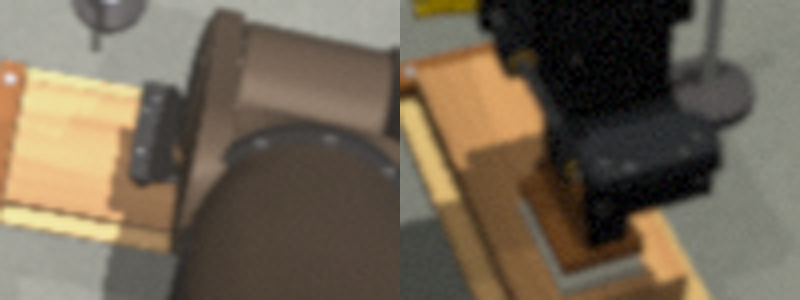

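The side crop shows the lap held lengthwise and centred just above the open end. I'll press it on gently.

Request:
{"fn": "step_arm", "kwargs": {
  "plan": [
    [[0,0,3,0,-1],[0,0,6,0,-1],[0,0,8,0,-1],[0,0,9,0,-1],[0,0,10,0,-1],[0,0,10,0,-1]]
  ]
}}

```text
t: 6.32
eef_pos: [546.5, -59.9, 67.7]
tcp_rot: [3.141, 0.0, 2.97]
ft_force: [-1.5, 1.7, 4.4]
opening: 0.605
grip_force: 30.0
```

```bash
python3 - <<'E'
from h import *
s=env.state();print(s["eef_pos"],s["ft_force"],np.abs(s["qvel"]).max(),np.degrees(s["tcp_rot"]))
E
```

```text
[546.53820944 -59.85794259  67.69961495] [-1.52628129  1.72462484  4.38941622] 0.0029815554998938467 [1.79987594e+02 2.39255076e-02 1.70149145e+02]
```

Request:
{"fn": "step_arm", "kwargs": {
  "plan": [
    [[0,0,2,0,-1],[0,0,3,0,-1],[0,0,3,0,-1],[0,5,3,0,-1],[0,10,3,0,-1],[0,15,3,0,-1],[0,20,3,0,-1]]
  ]
}}

```text
t: 6.9
eef_pos: [550.5, -41.1, 65.2]
tcp_rot: [-3.14, 0.002, 2.97]
ft_force: [-1.2, -5.8, 6.5]
opening: 0.608
grip_force: 30.0
```

Request:
{"fn": "step_arm", "kwargs": {
  "plan": [
    [[0,6,0,0,-1],[0,12,0,0,-1],[0,18,0,0,-1],[0,24,0,0,-1],[0,30,0,0,-1],[0,36,0,0,-1],[0,42,0,0,-1],[0,48,0,0,-1]]
  ]
}}

```text
t: 7.57
eef_pos: [558.6, 6.3, 65.2]
tcp_rot: [-3.141, 0.002, 2.97]
ft_force: [-0.5, -6.5, 7.8]
opening: 0.606
grip_force: 30.0
```

Request:
{"fn": "step_arm", "kwargs": {
  "plan": [
    [[0,6,0,0,-1],[0,12,0,0,-1],[0,18,0,0,-1],[0,24,0,0,-1],[0,30,0,0,-1],[0,36,0,0,-1],[0,42,0,0,-1],[0,48,0,0,-1]]
  ]
}}

```text
t: 8.23
eef_pos: [566.8, 53.6, 65.2]
tcp_rot: [-3.141, 0.001, 2.97]
ft_force: [-1.4, -5.9, 7.2]
opening: 0.608
grip_force: 30.0
```

Request:
{"fn": "step_arm", "kwargs": {
  "plan": [
    [[0,6,0,0,-1],[0,12,0,0,-1],[0,18,0,0,-1],[0,23,0,0,-1],[0,23,0,0,-1],[0,23,-20,0,-1],[0,23,-50,0,-1],[0,23,-50,0,-1]]
  ]
}}

```text
t: 8.9
eef_pos: [572.0, 76.9, 118.5]
tcp_rot: [3.141, 0.006, 2.97]
ft_force: [0.9, 0.4, -1.8]
opening: 0.607
grip_force: 30.0
```

```bash
python3 - <<'E'
from h import *
s=env.state();print(s["eef_pos"],s["ft_force"],np.abs(s["qvel"]).max(),np.degrees(s["tcp_rot"]),go(495,240,115,170))
E
```

```text
[571.99742594  76.94363788 118.48185017] [ 0.90688871  0.43028042 -1.76848002] 0.09973541791800618 [179.94176778   0.32512973 170.15520556] [103.7, 147.5, 3.5, 0.2]
```

Request:
{"fn": "step_arm", "kwargs": {
  "plan": [
    [[104,147,0,0,-1],[104,147,0,0,-1],[104,147,0,0,-1],[104,147,0,0,-1],[104,147,0,0,-1],[104,147,40,0,-1],[104,147,65,0,-1],[104,147,65,0,-1]]
  ]
}}

```text
t: 9.57
eef_pos: [490.5, 239.0, 45.2]
tcp_rot: [-3.138, -0.006, 2.97]
ft_force: [-0.3, -0.1, -3.5]
opening: 0.61
grip_force: 30.0
```

```bash
python3 - <<'E'
from h import *
s=env.state();print(s["eef_pos"],s["ft_force"],np.abs(s["qvel"]).max(),np.degrees(s["tcp_rot"]))
E
```

```text
[490.54905259 238.98193308  45.21500251] [-0.25730583 -0.08236445 -3.52755837] 0.11059928508486426 [-179.80542679   -0.3430433   170.19601886]
```

Request:
{"fn": "step_arm", "kwargs": {
  "plan": [
    [[0,0,0,0,-1],[0,0,5,0,-1],[0,0,10,0,-1],[0,0,14,0,-1],[0,0,14,0,-1],[0,0,14,0,-1]]
  ]
}}

```text
t: 10.07
eef_pos: [493.0, 239.5, 35.8]
tcp_rot: [3.141, 0.0, 2.969]
ft_force: [0.1, 0.6, -1.6]
opening: 0.608
grip_force: 30.0
```

Request:
{"fn": "step_arm", "kwargs": {
  "plan": [
    [[0,0,2,0,-1],[0,0,4,0,-1],[0,0,5,0,-1],[0,0,5,0,-1]]
  ]
}}

```text
t: 10.4
eef_pos: [492.9, 239.6, 30.5]
tcp_rot: [3.142, 0.0, 2.97]
ft_force: [-0.9, -0.8, -0.2]
opening: 0.607
grip_force: 30.0
```

Request:
{"fn": "step_arm", "kwargs": {
  "plan": [
    [[0,0,0,0,1],[0,0,0,0,1],[0,0,0,0,1],[0,0,0,0,1],[0,0,0,0,1],[0,0,0,0,1],[0,0,-40,0,1],[0,0,-80,0,1]]
  ]
}}

```text
t: 11.07
eef_pos: [491.8, 239.2, 109.7]
tcp_rot: [-3.139, -0.004, 2.97]
ft_force: [1.9, 1.3, -0.0]
opening: 0.995
grip_force: 0.0
```

Request:
{"fn": "step_arm", "kwargs": {
  "plan": [
    [[0,0,-40,0,1],[0,0,-100,0,1],[0,0,-120,0,1],[0,0,-120,0,1]]
  ]
}}

```text
t: 11.4
eef_pos: [495.0, 240.4, 237.7]
tcp_rot: [3.136, 0.01, 2.97]
ft_force: [0.2, 0.6, 0.2]
opening: 0.995
grip_force: 0.0
```

```bash
python3 - <<'E'
from h import *
im=env.read_camera("side"); cv2.imwrite("pics/s3.png",cv2.resize(im[90:240,100:350],None,fx=3.2,fy=3.2,interpolation=cv2.INTER_CUBIC))
s=env.state();print(s["t"],s["eef_pos"],np.degrees(s["tcp_rot"]),s["joints"],s["opening"])
print(go(440,-200,230,-15))
E
```

```text
11.45 [494.00559958 240.01380863 234.21454787] [179.79667372   0.36157059 170.15401295] [ 3.31958000e-01  3.60024755e-01  1.72536825e+00  7.07445889e-05
  1.04895997e+00 -1.06703967e+00] 0.999151999648535
[-22.0, -442.8, 4.2, -174.8]
```

View pics/s3.png

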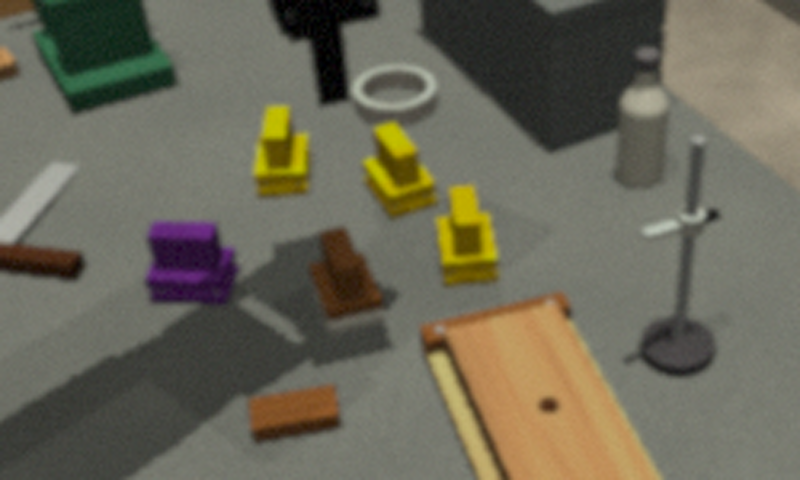

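The lap stands upright on its sole at about (345,280), let go, with its neighbours in place. Now I'll go to the loupe.

Request:
{"fn": "step_arm", "kwargs": {
  "plan": [
    [[-27,-239,0,80,1],[-27,-239,0,80,1],[-27,-239,0,80,1],[-27,-239,0,80,1],[-27,-239,0,80,1],[-27,-239,0,80,1],[-27,-239,0,80,1],[-27,-239,0,80,1]]
  ]
}}

```text
t: 12.12
eef_pos: [478.0, -2.4, 229.3]
tcp_rot: [-3.14, -0.001, 1.96]
ft_force: [-0.1, 1.2, 0.1]
opening: 1.0
grip_force: 0.0
```

```bash
python3 - <<'E'
from h import *
s=env.state(); print(s["eef_pos"],np.degrees(s["tcp_rot"][2]),np.degrees(s["joints"][5]),go(475.3,-328.1,200,-15))
E
```

```text
[478.00258635  -2.35717991 229.28870173] 112.303514792871 -30.511094532264615 [-300.3, -126.1, 29.3, 127.3]
```

Request:
{"fn": "step_arm", "kwargs": {
  "plan": [
    [[-300,-126,29,127,1],[-300,-126,29,127,1],[-300,-126,29,127,1],[-300,-126,29,127,1],[-300,-126,29,127,1],[-300,-126,29,127,1],[-300,-126,29,127,1],[-300,-126,29,127,1]]
  ]
}}

```text
t: 12.78
eef_pos: [478.1, -328.4, 199.7]
tcp_rot: [-3.14, -0.0, 0.963]
ft_force: [0.6, 1.1, 0.9]
opening: 1.002
grip_force: 0.0
```

```bash
python3 - <<'E'
from h import *
s=env.state(); print(s["eef_pos"],np.degrees(s["tcp_rot"][2]),np.degrees(s["joints"][5]),go(475.3,-328.1,130,-15))
E
```

```text
[ 478.0801739  -328.35729436  199.69961056] 55.155965402970416 -6.160063600935261 [-1.4, -2.4, 69.7, 70.2]
```

Request:
{"fn": "step_arm", "kwargs": {
  "plan": [
    [[-1,-2,20,70,1],[-1,-2,40,70,1],[-1,-2,60,70,1],[-1,-2,70,70,1],[-1,-2,70,70,1],[-1,-2,70,70,1],[-1,-2,70,70,1],[-1,-2,70,70,1]]
  ]
}}

```text
t: 13.45
eef_pos: [476.2, -325.2, 129.9]
tcp_rot: [-3.14, 0.002, -0.036]
ft_force: [0.1, 0.3, -0.2]
opening: 0.997
grip_force: 0.0
```

```bash
python3 - <<'E'
from h import *
s=env.state(); print(s["eef_pos"],np.degrees(s["tcp_rot"][2]),np.degrees(s["joints"][5]),go(475.3,-328.1,40,-15))
E
```

```text
[ 476.22694797 -325.15697592  129.91039167] -2.0911495764580796 51.201390995496986 [-0.8, 3.0, 89.9, 12.9]
```

Request:
{"fn": "step_arm", "kwargs": {
  "plan": [
    [[-1,2,0,13,1],[-1,2,30,13,1],[-1,2,60,13,1],[-1,2,85,13,1],[-1,2,90,13,1],[-1,2,90,13,1],[-1,2,90,13,1]]
  ]
}}

```text
t: 14.03
eef_pos: [475.8, -327.6, 41.6]
tcp_rot: [-3.141, 0.0, -0.257]
ft_force: [0.2, -0.3, 0.6]
opening: 0.999
grip_force: 0.0
```

```bash
python3 - <<'E'
from h import *
import pickle
s=env.state(); print(s["eef_pos"],np.degrees(s["tcp_rot"]),go(475.3,-328.1,3,-15))
out=np.zeros((600,800,3),np.uint8)
im=env.read_camera("side"); out[:300,400:]=cv2.resize(im[280:384,260:399],(400,300),interpolation=cv2.INTER_CUBIC)
im=env.read_camera("top"); out[:300,:400]=cv2.resize(im[180:255,335:435],(400,300),interpolation=cv2.INTER_CUBIC)
pickle.dump(cal("wrist"),open("w3.pkl","wb"))
im=env.read_camera("wrist"); out[300:,:400]=cv2.resize(im,(400,300))
cv2.imwrite("pics/c5.png",out)
E
```

```text
[ 475.78023066 -327.57427601   41.62910013] [-1.79982827e+02  2.28534759e-02 -1.47319302e+01] [-0.3, 0.6, 38.6, 0.3]
```

View pics/c5.png

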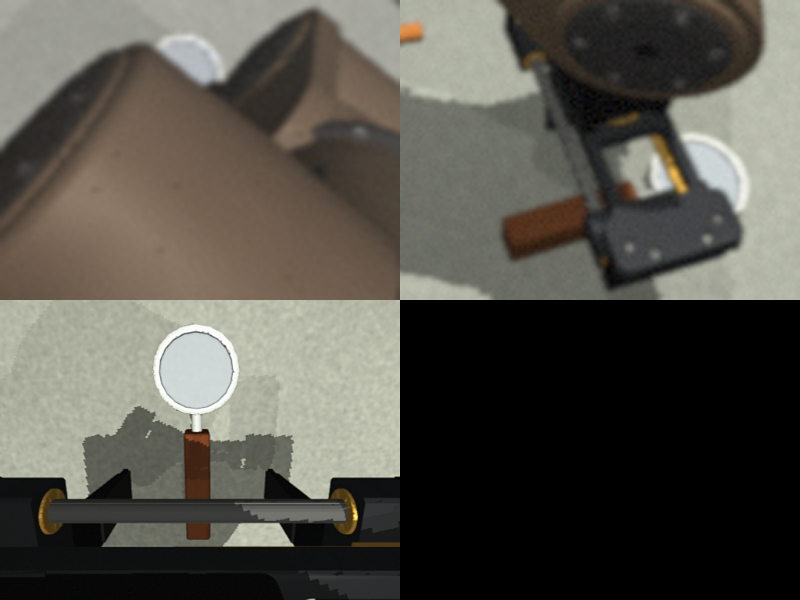

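The wrist view shows the handle centred between the open fingers, with the lens at (251,88) straight ahead. I'll descend and grip.

```bash
python3 - <<'E'
from h import *
import pickle
w=pickle.load(open("w3.pkl","rb")); L=onz(w,250.9,88.6,17); print(L); s=env.state(); c=s["tcp_rot"][2]; d=(L-s["eef_pos"])[:2]; print("ahead",d@[np.cos(c),np.sin(c)],"side",d@[np.sin(c),-np.cos(c)])
E
```

```text
[ 553.58465402 -347.85474966   17.        ]
ahead 79.87481492209578 side -0.3951956228385572
```

Request:
{"fn": "step_arm", "kwargs": {
  "plan": [
    [[0,0,12,0,1],[0,0,24,0,1],[0,0,32,0,1],[0,0,35,0,1],[0,0,35,0,1],[0,0,35,0,1]]
  ]
}}

```text
t: 14.68
eef_pos: [475.7, -327.5, 6.1]
tcp_rot: [-3.141, 0.001, -0.257]
ft_force: [0.5, -0.1, -0.2]
opening: 0.998
grip_force: 0.0
```

Request:
{"fn": "step_arm", "kwargs": {
  "plan": [
    [[0,0,2,0,1],[0,0,3,0,0],[0,0,3,0,-1],[0,0,3,0,-1],[0,0,3,0,-1],[0,0,3,0,-1],[0,0,3,0,-1],[0,0,3,0,-1]]
  ]
}}

```text
t: 15.35
eef_pos: [475.7, -327.6, 3.5]
tcp_rot: [-3.142, -0.0, -0.257]
ft_force: [-1.2, -0.5, 0.1]
opening: 0.569
grip_force: 0.0
```

Request:
{"fn": "step_arm", "kwargs": {
  "plan": [
    [[0,0,0,0,-1],[0,0,0,0,-1],[0,0,0,0,-1],[0,0,0,0,-1],[0,0,0,0,-1],[0,0,0,0,-1]]
  ]
}}

```text
t: 15.85
eef_pos: [475.7, -327.5, 3.5]
tcp_rot: [-3.141, 0.0, -0.257]
ft_force: [-1.0, -0.6, 0.4]
opening: 0.212
grip_force: 30.0
```

Request:
{"fn": "step_arm", "kwargs": {
  "plan": [
    [[0,0,-20,0,-1],[0,0,-50,0,-1],[0,0,-85,0,-1],[0,0,-120,0,-1],[0,0,-130,0,-1],[0,0,-130,0,-1]]
  ]
}}

```text
t: 16.35
eef_pos: [476.6, -328.2, 136.2]
tcp_rot: [3.139, -0.005, -0.257]
ft_force: [0.7, -0.1, -1.0]
opening: 0.208
grip_force: 30.0
```

```bash
python3 - <<'E'
from h import *
s=env.state(); print(s["eef_pos"],s["opening"],np.degrees(s["tcp_rot"]),go(480,6.4,131.7,0))
E
```

```text
[ 476.57314872 -328.21878466  136.15404869] 0.2075695911968473 [179.87991795  -0.25915445 -14.73205303] [-81.8, -324.5, 4.5, -14.7]
```

Request:
{"fn": "step_arm", "kwargs": {
  "plan": [
    [[-5,-20,0,-1,-1],[-12,-50,0,-3,-1],[-20,-80,0,-5,-1],[-28,-112,0,-7,-1],[-36,-144,0,-9,-1],[-44,-176,0,-11,-1],[-52,-208,0,-13,-1],[-60,-240,0,-15,-1]]
  ]
}}

```text
t: 17.02
eef_pos: [477.7, -78.5, 131.8]
tcp_rot: [-3.141, 0.003, 0.006]
ft_force: [0.7, 1.0, -1.2]
opening: 0.21
grip_force: 30.0
```

Request:
{"fn": "step_arm", "kwargs": {
  "plan": [
    [[-1,-30,0,0,-1],[-1,-55,0,0,-1],[-1,-75,0,0,-1],[-1,-84,0,0,-1],[-1,-84,0,0,-1],[-1,-84,0,0,-1]]
  ]
}}

```text
t: 17.52
eef_pos: [477.1, 3.6, 132.7]
tcp_rot: [-3.141, 0.001, 0.005]
ft_force: [0.1, -0.9, -0.9]
opening: 0.206
grip_force: 30.0
```

```bash
python3 - <<'E'
from h import *
s=env.state(); print(s["t"],s["eef_pos"],s["opening"],np.degrees(s["tcp_rot"]),go(480,6.4,131.7,0))
E
```

```text
17.5167 [477.10368603   3.61110802 132.66030128] 0.20591210155926223 [-1.79994086e+02  7.37207841e-02  3.14423595e-01] [2.9, -2.8, 1.0, 0.3]
```

Request:
{"fn": "step_arm", "kwargs": {
  "plan": [
    [[3,-3,1,0,-1],[3,-3,1,0,-1],[3,-3,1,0,-1],[3,-3,1,0,-1]]
  ]
}}

```text
t: 17.85
eef_pos: [480.4, 6.2, 132.4]
tcp_rot: [-3.142, 0.0, 0.004]
ft_force: [0.2, -0.1, -1.5]
opening: 0.206
grip_force: 30.0
```

```bash
python3 - <<'E'
from h import *
import pickle
s=env.state(); print(s["t"],s["eef_pos"],s["opening"],np.degrees(s["tcp_rot"]),np.abs(s["qvel"]).max())
out=np.zeros((600,800,3),np.uint8)
b=env.read_camera("side"); out[:300,400:]=cv2.resize(b[135:210,235:335],(400,300),interpolation=cv2.INTER_CUBIC)
im=env.read_camera("top"); out[:300,:400]=cv2.resize(im[140:215,225:325],(400,300),interpolation=cv2.INTER_CUBIC)
pickle.dump(cal("wrist"),open("w4.pkl","wb"))
im=env.read_camera("wrist"); out[300:,:400]=cv2.resize(im,(400,300)); out[300:,400:]=cv2.resize(im[20:140,170:330],(400,300),interpolation=cv2.INTER_CUBIC)
cv2.imwrite("pics/c6.png",out)
E
```

```text
17.85 [480.37894483   6.21491341 132.3675018 ] 0.20570409304122686 [-1.79996988e+02  5.68093221e-03  2.14597415e-01] 0.0037515079525568405
```

View pics/c6.png

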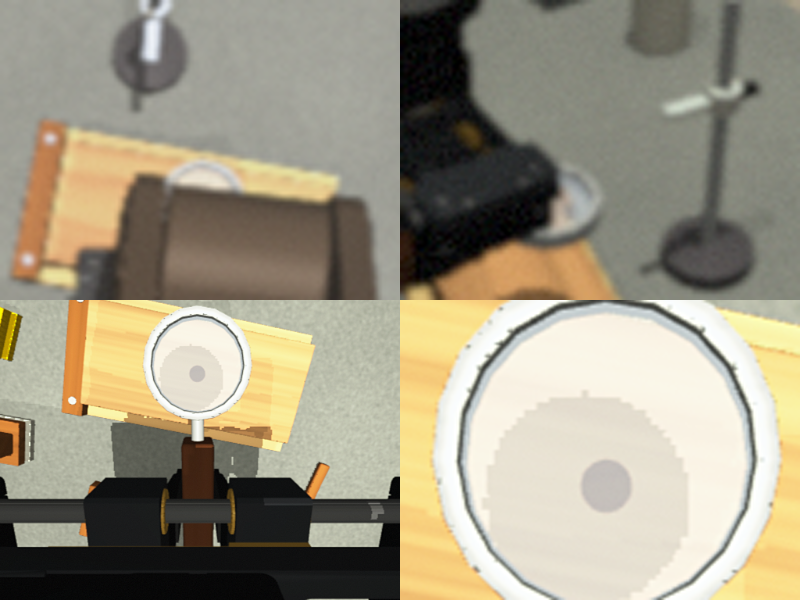

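The wrist view shows the plug through the lens at about (252,95). The rim centre is at about (253,81), the offset being parallax. The pointer tip is at (300.8,162) in the side view and (262.5,155.3) in the top view.

```bash
python3 - <<'E'
from h import *
import pickle
w=pickle.load(open("w4.pkl","rb")); t=cal("top"); s=cal("side")
print("plug",onz(w,252.4,94.8,40)); print("lens",onz(w,252.8,80.6,146))
print("ptr",tri([ray(t,262.5,155.25),ray(s,300.75,162)]))
for z in (134,142,150):
    L=np.array([560.4,6.5,z]); th=np.linspace(0,6.28,200); P=np.array([proj(s,L+[32*np.cos(a),32*np.sin(a),0]) for a in th]); i=P[:,0].argmax()
    Q=np.array([proj(t,L+[32*np.cos(a),32*np.sin(a),0]) for a in th]); j=Q[:,1].argmin()
    print(z,"rim right crop",((P[i]-[235,135])*4).round(0),"top far",((Q[j]-[225,140])*4).round(0), ((P[P[:,1].argmax()]-[235,135])*4).round(0),((P[P[:,1].argmin()]-[235,135])*4).round(0))
E
```

```text
plug [559.9570443    6.50864438  40.        ]
lens [560.80274598   6.11893594 146.        ]
ptr (array([665.4937178 ,  42.65802167, 143.73138424]), [np.float64(0.08421521074406721), np.float64(0.0842152107439753)])
134 rim right crop [202. 213.] top far [200. 161.] [146. 250.] [146. 176.]
142 rim right crop [203. 203.] top far [201. 159.] [146. 240.] [146. 166.]
150 rim right crop [203. 193.] top far [201. 157.] [147. 229.] [146. 155.]
```

```bash
python3 -c "
from h import *
s=env.state();print(s['t'],s['eef_pos'],s['grip_force']);print(env.job_done())"
```

```text
18.0 [480.33606836   6.5079466  132.52212079] 29.952477514743805
the job is handed in; nothing more can be done
None
```

I handed the job in at 18.0 s; `env.job_done()` gave no verdict. I pushed the lap along the block's middle at about 8–10 N and stood it back on the bench. The loupe is held still over the plug: by camera, within about 1 mm sideways and 2 mm of the pointer's height (about 142 mm).

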